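Burnish one side of a plate seal, then hold the index plunger out

TASK

Take the burnisher out of its stand and run its sprung ball tip along the plain border of the sealed plate's near long side, from the left end to the right end, slowly (no more than about 3 cm a second) and lightly, with the tip pressed about halfway in, never hard against its stop and never on the wells. Put the burnisher back upright in its stand, then pull the turntable's index plunger fully back by its knob and finish while still holding it there, the pin clear of its hole, so that I can turn the plate to the next side. Leave the other things on the bench where they are.

Things in the scene. Friction and masses are not known exactly. Their poses are not given: they have to be found in the camera images.
- sealing_table: Fixed round grey base (176 mm across, 33 mm high) of the turntable. Origin: centre of its underside, on the turning axis. Own -x is the side towards the robot. On it an aluminium disc (160 mm across, top 50 mm above the bench) carries the plate and has an index hole in its rim every 90 degrees; the plunger's pin locks it, and it turns freely with the pin out.
- turntable: The disc with, held in its nest, a white 96-well plate, 85.5 mm (own x) by 127.8 mm (own y) by 16 mm, covered with clear sealing film, top 67 mm above the bench. Origin: on the turning axis at bench height. The near long side is at own x = -42.7 mm. Between that edge and the first row of wells runs a plain flat border about 8 mm wide.
- seam0 (a point): Left end of the border to be burnished: on the film, in the middle of the border, 4.5 mm in from the plate's near edge, at the turntable's own y = +50 mm. Axes as the turntable's.
- seam1 (a point): The same border line at own y = +25 mm.
- seam2 (a point): The same border line at own y = 0.
- seam3 (a point): The same border line at own y = -25 mm.
- seam4 (a point): Right end of the border to be burnished, at own y = -50 mm.
- plunger (a joint): Travel of the sprung index plunger: 0 = pin seated 9 mm deep in the disc's rim, 0.012 m = fully back against its stop, pin 3 mm clear of the disc. A spring draws it in: about 4 N at 0, 9 N fully back. It does not latch: let go, it springs in.
- knob (a point): Centre of the plunger's black ribbed knob (24 mm across, 22 mm long, axis level, 43 mm above the bench), front right of the base, 131 mm from the turning axis; moves with the plunger. Own -x points straight out from the turntable: the direction to pull. Behind it 4 mm of bare shaft, a 19 mm nut, then a post 32 mm wide, 60 mm high, 12 mm from the knob. Free at both sides and in front.
- burnisher: Hand burnisher, 119 mm long, about 0.08 kg, upright in its stand. Origin: lowest point of the ball tip when out; own z runs up. From the origin: ball 5 mm across, steel sleeve 10 mm across (12 to 46 mm), collar 18 mm across (46 to 51 mm), round black handle 13 mm across (51 to 119 mm). In the stand the collar rests on the stand's top, origin 10 mm above the bench.
- burnisher_tip: The burnisher's sprung ball tip. Origin: lowest point of the ball; axes as the burnisher's, whose origin it meets when out. Pressed, it moves up into the burnisher by up to 8 mm, where it meets its stop; the spring takes 1 N to start and 4 N at the stop.
- stand: Fixed burnisher stand: upright round metal socket 37 mm across, top 56 mm above the bench, on a flat dark round foot 70 mm across. Origin: centre of its underside on the bench. In the middle of its top an upright hole 13.5 mm across, 47 mm deep. It stands left or right of the turntable.
- beaker: Bystander: clear beaker, 55 mm across, 68 mm high; stands on the side where the stand does not.
- timer: Bystander: bench timer, 70 x 70 x 25 mm.
- marker: Bystander: marker pen lying down, 135 mm long, 16 mm thick.
Not all that is in view belongs to the job. Leave any turquoise look-alike of the stand alone.

How it is judged:
By the outcome, as a careful person would: the job done as asked, in the order asked, and still so for the second after the job is handed in, while the arm keeps its last pose, push and grip.
It also fails if it takes over 67 s, if anything falls off the work surface, if the arm or the gripper's body presses on something with over 40 N, if the wrist force passes 120 N, or if a joint passes its speed limit or range.

ROBOT

A 7-joint arm with a two-finger parallel gripper is mounted at the origin on a cart in front of the work surface, level with it; the furniture and walls round the work are solid. World frame = base frame: x ahead of the robot, y to its left, z up, the work surface at z = 0. Lengths are in m, angles in rad, forces in N, time in s.
With the tool pointing down it reaches from about 0.4 to 0.85 m from the base axis. Payload 10.4 kg.
Tool frame: the origin (TCP) lies on the centre line of the jaws, within the pads' length; the fingertips stand 11 mm ahead of it and the grasp point (between the pads) lies 8 mm behind it; z points along the fingers, y is the line along which they close (so a half turn about z gives the same grasp; the last joint's range is limited). The gripper opens to 87 mm and grips with 3 to 60 N. Pads are 19 mm wide; open, the fingers measure 117 mm over their backs; the gripper's body (75 mm by 190 mm) begins 51 mm behind the grasp point.
Start: joints at [1.141, 0.332, -0.065, 1.46, 0.022, 1.35, -0.088], TCP at [0.247, -0.574, 0.209] pointing down, gripper open.
Joint ranges: [-2.6, 2.6], [-0.5, 2.12], [-1.47, 1.34], [0.16, 2.42], [-1.27, 4.41], [0.06, 2.06], [-2.6, 2.6]. Speed limits (rad/s): [2.22, 2.22, 2.79, 2.79, 3.14, 3.14, 3.14].

INTERFACE

Orientations are given as a unit quaternion [x, y, z, w].
In Python, from bench import r gives the robot as it stands.
- The arm moves only by the shell command python3 -m pendant 'ROWS' [OPENING] [FORCE]. ROWS is JSON, a list of rows, each a list of 4 numbers: the shift along the tool's x, y, z in m, then the turn about the tool's z in rad. A call has 1 to 8 rows; each row shifts and turns the commanded pose from where the row before left it, along the tool's axes as they then stand; what a row does not reach is not made up. A row lasts 1/12 s, in which the tool goes at most 41.7 mm and 7.16 degrees, less where a joint would pass 70% of its speed; a pose out of reach is approached as far as the arm can. A call with a gripper value outside its range is refused whole. OPENING is the opening, from 0 (shut) to 1 (fully open), set as the call begins (- or left out, the last holds). The fingers move at their own pace and stop on an object; FORCE is the grip in N (left out, the last holds). Time passes only in rows, so rows that do not move let the fingers close. It gives the time, the measured TCP pose, the force, the opening and the grip force at its end, in the units of the state.
- r.read_state(): the state, without advancing time (a new reading comes with each control period).
- r.camera(name): name is "scene" or "top"; returns a dict with "img" (420x560x3 uint8, red, green, blue), "camera_matrix" (3x3 intrinsics, pixels), "dist_coeffs" ([k1, k2, p1, p2, k3] as OpenCV has them; the pictures are not rectified), "xyz" and "attitude" of the camera in the world. Camera axes: x right, y down, z forward; pixel columns grow to the right and rows downward; lengths in m; the calibration is good to about 2 mm. A picture is of the moment at which its call begins. There is no depth.
- r.close_job(): hands the job in; it is judged then, once.
Trained networks look in the newest picture that a camera, given by its name, has taken for a name from the list of things; names that differ only in an ending like _2 or _b are one class to them, and where a whole thing is asked for, a point or a joint stands for the part that bears it (a point fixed in the world has none). Each returns a list of dicts, best first, with "score" (0 to 1); they miss things now and then, are a little off and sometimes report something else, mostly with a low value. They report only what shows in the picture. A call takes as long as a camera call. They do not tell look-alikes from the thing itself.
- r.outline_of(thing, camera): "mask" (420x560 bool, what is visible of it) and "bbox" ([centre column, centre row, width, height] in pixels, round what is visible of it).
The state is a dict: "time": time; "joint_positions": joint angles; "joint_vel": joint speeds; "joint_torque": joint torques, N m; "ee_pos": TCP position; "eef_rot": TCP orientation; "ft_force": force on the tool from outside, world axes, zero at the start; "torque": the same for the moment, N m; "width": finger opening in m; "grip_force": force on a finger pad.
Only numpy, scipy, OpenCV 4.12 (cv2) and the standard library are available. Lean on these libraries where they do the work, as an engineer would, in place of code of your own. Each camera call takes 0.05 s, during which the arm holds its last target. There are 200 camera calls.

## Working session

There is one attempt and no reset: what is moved stays moved. The work goes in short steps, Python scripts to look and compute and a shell command to move; the robot and the scene stay as the last step left them, time stands still between calls to the robot, and variables do not carry over. Pictures are saved under pics/ and viewed, at most 10 in all, crops included, and the job is handed in when it is done.

```bash
ls; mkdir -p pics; python3 - <<'E'
from bench import r
import cv2,numpy as np
s=r.read_state();print({k:np.round(v,3).tolist() for k,v in s.items()})
for c in("scene","top"):
    d=r.camera(c);cv2.imwrite(f"pics/{c}0.png",d["img"][:,:,::-1])
    print(c,d["camera_matrix"],d["dist_coeffs"],d["xyz"],d["attitude"])
    for t in("sealing_table","turntable","knob","burnisher","stand","beaker","timer","marker"):
        for o in r.outline_of(t,c)[:3]:print(t,round(o["score"],2),np.round(o["bbox"],1))
E
```

```text
pics
{'time': 0.0, 'joint_positions': [1.141, 0.333, -0.065, 1.461, 0.022, 1.35, -0.089], 'joint_vel': [-0.001, -0.001, -0.001, -0.003, -0.001, 0.002, 0.0], 'joint_torque': [0.0, -62.327, 0.024, -38.99, -0.061, 0.04, 0.0], 'ee_pos': [0.247, -0.574, 0.209], 'eef_rot': [0.979, 0.202, -0.0, -0.001], 'ft_force': [0.065, 0.316, 0.275], 'torque': [-0.049, -0.025, -0.045], 'grip_force': 0.0, 'width': 0.087}
scene [[390.55476726   0.         278.796911  ]
 [  0.         390.55476726 209.37695145]
 [  0.           0.           1.        ]] [0.03451113 0.         0.         0.         0.        ] [-0.23496746  0.54465023  0.58622664] [-0.3929261   0.77015447 -0.44303809  0.23704096]
sealing_table 0.63 [266.1 215.1  77.6  47.6]
turntable 0.84 [255.5 211.5  56.7  34.8]
burnisher 0.66 [180.1 241.9   9.8  22. ]
stand 0.88 [184.1 267.1  32.5  34.7]
stand 0.75 [328.2 201.1  26.3  23.6]
stand 0.56 [258.2 211.5  57.3  37.4]
beaker 0.72 [375.1 196.1  18.9  25.1]
beaker 0.67 [257.4 208.7  57.7  34.3]
timer 0.56 [243.7 278.1  39.2  32.7]
marker 0.5 [373.5 222.5  30.3  20. ]
top [[413.26353674   0.         274.5597289 ]
 [  0.         413.26353674 215.90379123]
 [  0.           0.           1.        ]] [-0.1045284  0.         0.         0.         0.       ] [0.41318962 0.04126691 0.91279058] [ 0.71083484 -0.70093572  0.04901473 -0.03163066]
sealing_table 0.15 [262.1 186.7  69.7  68.8]
turntable 0.78 [263.9 186.4  76.   70.4]
stand 0.86 [358.4 211.5  29.8  33. ]
stand 0.85 [143.8 222.4  34.9  31.8]
beaker 0.89 [415.9 244.2  30.4  26.5]
timer 0.75 [182.7 280.5  35.8  36.3]
marker 0.7 [381.  282.5  65.7  13.7]
```

```bash
python3 - <<'E'
import cv2
a=cv2.imread("pics/top0.png")[130:330,110:470];cv2.imwrite("pics/a.png",cv2.resize(a,None,fx=2.2,fy=2.2,interpolation=cv2.INTER_CUBIC))
a=cv2.imread("pics/scene0.png")[150:310,150:410];cv2.imwrite("pics/b.png",cv2.resize(a,None,fx=3,fy=3,interpolation=cv2.INTER_CUBIC))
E
```

```text
(no output)
```

View pics/a.png

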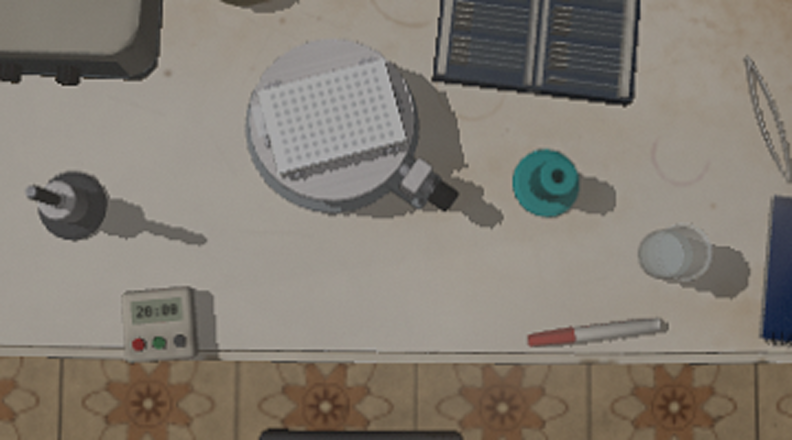

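View pics/b.png

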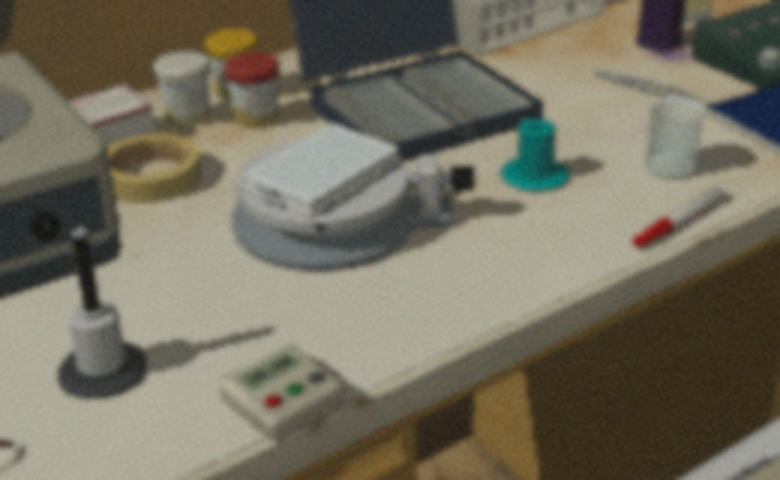

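The top view shows the grey stand at about px (143,223) with the burnisher leaning in perspective. The plate is at (263,184), turned by about 15°, and the black knob is at (311,218). The turquoise decoy is at (359,212), the beaker at (416,244), the timer at (183,280) and the marker at (381,282). The scene view agrees. Next I fit models of the plate, stand and knob.

```bash
cat > h.py <<'E'
import numpy as np,cv2
from scipy.optimize import minimize
from scipy.spatial.transform import Rotation as R
from scipy.ndimage import map_coordinates
def proj(d,P):
    A=R.from_quat(d["attitude"]).as_matrix().T
    p,_=cv2.projectPoints(np.asarray(P,float),cv2.Rodrigues(A)[0],-A@np.asarray(d["xyz"],float),d["camera_matrix"],np.asarray(d["dist_coeffs"],float))
    return p[:,0]
def ray(d,px,z):
    n=cv2.undistortPoints(np.array([[px]],float),d["camera_matrix"],np.asarray(d["dist_coeffs"],float))[0,0]
    v=R.from_quat(d["attitude"]).as_matrix()@[n[0],n[1],1];o=np.asarray(d["xyz"]);return o+v*(z-o[2])/v[2]
def circ(x,y,z,rad,n=90):
    t=np.linspace(0,2*np.pi,n,endpoint=False);return np.c_[x+rad*np.cos(t),y+rad*np.sin(t),z+0*t]
def rect(x,y,a,z,hx,hy,n=40):
    s=np.linspace(-1,1,n);o=np.ones(n)
    L=np.r_[np.c_[-o*hx,s*hy],np.c_[o*hx,s*hy],np.c_[s*hx,-o*hy],np.c_[s*hx,o*hy]]
    c,q=np.cos(a),np.sin(a);return np.c_[x+c*L[:,0]-q*L[:,1],y+q*L[:,0]+c*L[:,1],z+0*L[:,0]]
def grad(d,s=1.0):
    g=cv2.GaussianBlur(d["img"].astype(np.float32).mean(2),(0,0),s)
    return np.minimum(np.hypot(cv2.Sobel(g,-1,1,0),cv2.Sobel(g,-1,0,1)),120)
def fit(ds,f,p0,step):
    G=[grad(d) for d in ds]
    def c(p):
        P=f(p);return -sum(map_coordinates(g,proj(d,P)[:,::-1].T,order=1).mean() for g,d in zip(G,ds))
    best=None;rng=np.random.default_rng(0)
    for k in range(25):
        q=np.array(p0)+(k>0)*rng.normal(size=len(p0))*step
        m=minimize(c,q,method="Nelder-Mead",options=dict(initial_simplex=np.vstack([q]+[q+np.eye(len(q))[i]*step[i] for i in range(len(q))])))
        if best is None or m.fun<best.fun:best=m
    return best.x,best.fun
E
python3 - <<'E'
from h import *
from bench import r
D={c:r.camera(c) for c in("top","scene")}
t=D["top"]
c0=ray(t,(262,184),.067);s0=ray(t,(139,216),.056);k0=ray(t,(310.5,217.7),.043)
print("init",c0,s0,k0,"handle top",ray(t,(125,217),.129),"foot",ray(t,(143,223),.0))
for n,ds in(("top",[t]),("scene",[D["scene"]]),("both",list(D.values()))):
    p,f=fit(ds,lambda p:np.r_[rect(*p,.067,.04275,.0639)],[c0[0],c0[1],.26],[.004,.004,.05]);print(n,"plate",np.round(p,4),round(f,1))
    p2,f=fit(ds,lambda p:circ(*p,.056,.0185),s0[:2],[.005,.005]);print(n,"socket top",np.round(p2,4),f)
    p3,f=fit(ds,lambda p:circ(*p,.004,.035),s0[:2],[.005,.005]);print(n,"foot",np.round(p3,4),f)
    p4,f=fit(ds,lambda p:circ(*p,.05,.08),c0[:2],[.005,.005]);print(n,"disc",np.round(p4,4),f)
    p5,f=fit(ds,lambda p:rect(*p,.043,.011,.012),[k0[0],k0[1],.6],[.004,.004,.1]);print(n,"knob",np.round(p5,4),f)
for c,d in D.items():
    im=cv2.resize(d["img"][:,:,::-1],None,fx=3,fy=3,interpolation=cv2.INTER_CUBIC)
    for P,col in((rect(*p,.067,.04275,.0639),(0,0,255)),(circ(*p2,.056,.0185),(0,255,0)),(circ(*p3,.004,.035),(255,0,0)),(circ(*p4,.05,.08),(255,0,255)),(rect(*p5,.043,.011,.012),(0,255,255))):
        for u,v in proj(d,P)*3+1:cv2.circle(im,(int(u),int(v)),0,col,-1)
    x,y=(110,150) if c=="top" else (150,180)
    cv2.imwrite(f"pics/f_{c}.png",im[y*3:y*3+360,x*3:x*3+690])
a=cv2.vconcat([cv2.resize(cv2.imread(f"pics/f_{c}.png"),(575,300)) for c in D]);cv2.imwrite("pics/f.png",a)
E
```

```text
init [0.57663973 0.04800219 0.067     ] [0.50695692 0.30469627 0.056     ] [ 0.51038858 -0.05594434  0.043     ] handle top [0.49661525 0.30946308 0.129     ] foot [0.4975553  0.31210316 0.        ]
top plate [0.5803 0.0545 0.2778] -73.7
top socket top [0.498  0.3136] -107.26632690429688
top foot [0.4972 0.3122] -114.40147399902344
top disc [0.583  0.0517] -63.87525939941406
top knob [ 0.5079 -0.0573  0.9785] -105.46879577636719
scene plate [0.5792 0.0524 0.3276] -87.7
scene socket top [0.5435 0.3067] -91.61869812011719
scene foot [0.4936 0.3149] -104.6591796875
scene disc [0.5836 0.0393] -64.87773895263672
scene knob [ 0.5065 -0.057   0.9064] -114.48687744140625
both plate [0.5802 0.0541 0.2835] -159.5
both socket top [0.4958 0.3133] -185.14523315429688
both foot [0.4967 0.3123] -217.86436462402344
both disc [0.5822 0.0513] -122.78604125976562
both knob [ 0.5077 -0.0573  0.9787] -219.2572784423828
```

View pics/f.png

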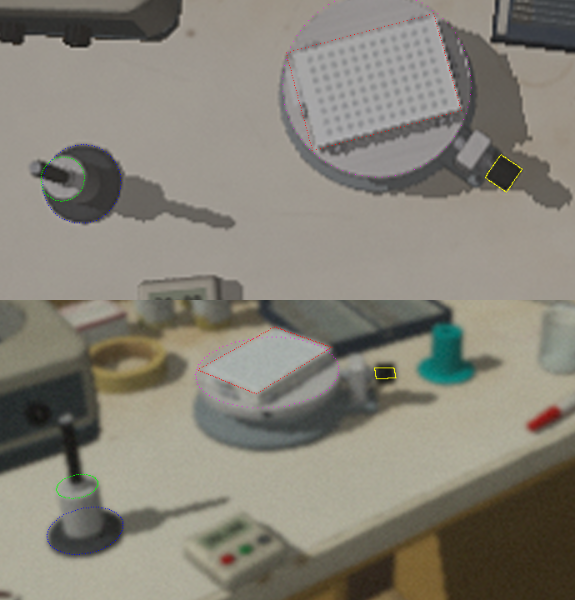

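The overlay matches well: plate at about (0.580, 0.054) with yaw 0.28, stand at (0.497, 0.3125) and knob at (0.508, -0.057). The pull axis yaw is about 0.98. Moving towards the stand now.

```bash
python3 -m pendant '[[0,0,0,0.12],[0.02,-0.032,0,0],[0.02,-0.032,0,0],[0.02,-0.032,0,0],[0.02,-0.032,0,0],[0.02,-0.032,0,0],[0.02,-0.032,0,0],[0.02,-0.032,0,0]]' 1 40
```

```text
time: 1.67
ee_pos: [0.3184, -0.3178, 0.2095]
eef_rot: [0.99, 0.143, 0.0, 0.0]
ft_force: [1.0, -0.8, -0.8]
width: 0.0868
grip_force: 0.0
```

```bash
python3 -m pendant '[[0.02,-0.032,0,0],[0.02,-0.032,0,0],[0.02,-0.032,0,0],[0.02,-0.032,0,0],[0.02,-0.032,0,0],[0.02,-0.032,0,0],[0.02,-0.032,0,0],[0.02,-0.032,0,0]]'
```

```text
time: 2.33
ee_pos: [0.3994, -0.0269, 0.2097]
eef_rot: [0.99, 0.143, 0.0, 0.0]
ft_force: [0.8, -0.8, -0.7]
width: 0.0867
grip_force: 0.0
```

```bash
cat > go.py <<'E'
# work out shift in tool axes to a world TCP goal: go.py x y z [yaw]
import sys,numpy as np
from bench import r
from scipy.spatial.transform import Rotation as R
s=r.read_state();g=np.array(list(map(float,sys.argv[1:4])));M=R.from_quat(s["eef_rot"]).as_matrix()
yaw=np.arctan2(M[1,0],M[0,0]);print("t",s["time"],"pos",np.round(s["ee_pos"],4),"yaw",round(yaw,4),"tilt",np.round(M[:2,2],4),"F",np.round(s["ft_force"],2),"w",round(s["width"],4))
print("shift",np.round(M.T@(g-s["ee_pos"]),4),"j",np.round(s["joint_positions"],2))
if len(sys.argv)>4:
    y=float(sys.argv[4]);c,q=np.cos(y),np.sin(y);print("turn",round(yaw-y,4),"shift after turn",np.round(np.array([[c,q,0],[q,-c,0],[0,0,-1]])@(g-s["ee_pos"]),4))
E
python3 go.py .497 .3125 .19 .283
python3 - <<'E'
from h import *
from bench import r
D=[r.camera(c) for c in("top","scene")]
# well grid: dark/bright well centres against the ribs between
i=(np.arange(8)-3.5)*9e-3;j=(np.arange(12)-5.5)*9e-3
W=np.array([(a,b) for a in i for b in j]);i2=(np.arange(9)-4)*9e-3;j2=(np.arange(13)-6)*9e-3
V=np.array([(a,b) for a in i2 for b in j2])
def P(p,L):
    c,s=np.cos(p[2]),np.sin(p[2]);return np.c_[p[0]+c*L[:,0]-s*L[:,1],p[1]+s*L[:,0]+c*L[:,1],.067+0*L[:,0]]
for n,d in zip("ts",D):
    g=cv2.GaussianBlur(d["img"].astype(np.float32).mean(2),(0,0),.7)
    sm=lambda p,L:map_coordinates(g,proj(d,P(p,L))[:,::-1].T,order=3).mean()
    q=[((sg*(sm(p,W)-sm(p,V))),sg,p) for sg in(1,-1) for x in np.arange(-.004,.0041,.001) for y in np.arange(-.004,.0041,.001) for a in np.arange(.24,.341,.01) for p in[(.580+x,.0535+y,a)]]
    for sg in(1,-1):
        b=max((k for k in q if k[1]==sg),key=lambda k:k[0]);m=minimize(lambda p:-sg*(sm(p,W)-sm(p,V)),b[2],method="Nelder-Mead",options=dict(initial_simplex=np.array(b[2])+np.vstack([np.zeros(3),np.diag([.001,.001,.01])])))
        print(n,sg,np.round(m.x,4),-m.fun)
E
```

```text
t 2.3333 pos [ 0.3994 -0.0269  0.2097] yaw 0.2867 tilt [ 0.0009 -0.0009] F [ 0.79 -0.82 -0.74] w 0.0867
shift [ 0.1896 -0.298   0.0195] j [ 0.66 -0.17 -0.62  1.97 -0.1   1.31 -1.22]
turn 0.0037 shift after turn [ 0.1885 -0.2987  0.0197]
t 1 [0.5751 0.0542 0.2792] 19.361465454101562
t -1 [0.5812 0.0513 0.2772] 18.5810546875
s 1 [0.5724 0.0353 0.2973] 6.3297882080078125
s -1 [0.5804 0.0555 0.2907] -0.2501983642578125
```

```bash
python3 -m pendant '[[0.021,-0.034,0,0],[0.021,-0.034,0,0],[0.021,-0.034,0,0],[0.021,-0.034,0,0],[0.021,-0.034,0,0],[0.021,-0.034,0,0],[0.021,-0.034,0,0],[0,0,0,0]]' >/dev/null; python3 -m pendant '[[0,0,0,0],[0,0,0,0]]'; python3 go.py .497 .3125 .19 .278
```

```text
time: 3.27
ee_pos: [0.473, 0.2406, 0.209]
eef_rot: [0.99, 0.143, -0.0, 0.0]
ft_force: [0.1, -0.2, -0.8]
width: 0.0868
grip_force: 0.0
t 3.2667 pos [0.473  0.2406 0.209 ] yaw 0.287 tilt [-0.0006 -0.0004] F [ 0.1  -0.24 -0.85] w 0.0868
shift [ 0.0434 -0.0622  0.019 ] j [ 0.28  0.24 -0.96  1.67  0.2   1.33 -1.99]
turn 0.009 shift after turn [ 0.0429 -0.0626  0.019 ]
```

```bash
python3 -m pendant '[[0.0215,-0.0313,0,0.009],[0.0215,-0.0313,0,0],[0,0,0.02,0],[0,0,0.03,0],[0,0,0.03,0],[0,0,0.02,0],[0,0,0.01,0],[0,0,0,0]]' >/dev/null; python3 -m pendant '[[0,0,0,0]]'; python3 go.py .497 .3125 .087 .278
python3 - <<'E'
from bench import r
import cv2
d=r.camera("top")["img"][150:260,70:220,::-1];e=r.camera("scene")["img"][150:290,110:260,::-1]
cv2.imwrite("pics/g.png",cv2.hconcat([cv2.resize(d,(400,390),interpolation=2),cv2.resize(e,(400,390),interpolation=2)]))
E
```

```text
time: 4.02
ee_pos: [0.4976, 0.3122, 0.1003]
eef_rot: [0.99, 0.138, 0.001, 0.0]
ft_force: [-0.3, 0.3, 0.8]
width: 0.0871
grip_force: 0.0
t 4.0167 pos [0.4976 0.3122 0.1003] yaw 0.2762 tilt [ 0.0011 -0.0004] F [-0.31  0.33  0.75] w 0.0871
shift [-0.0005 -0.0004  0.0133] j [ 0.07  0.49 -0.9   1.66  0.41  1.19 -2.22]
turn -0.0018 shift after turn [-0.0005 -0.0004  0.0133]
```

View pics/g.png

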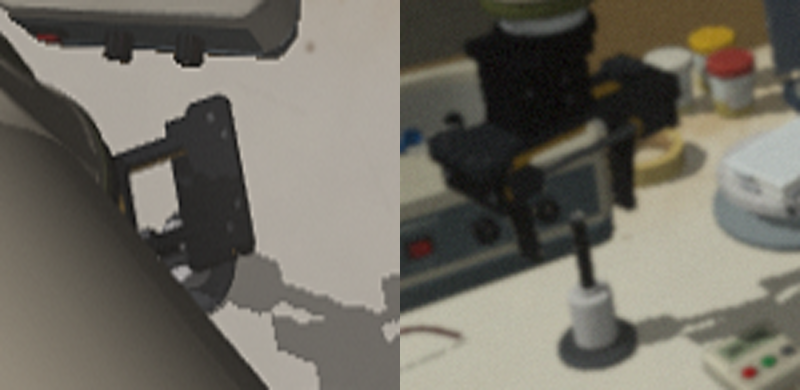

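```bash
python3 - <<'E'
from h import *
from bench import r
s=r.read_state();M=R.from_quat(s["eef_rot"]).as_matrix();p=s["ee_pos"];print(p,s["time"])
d=r.camera("scene");P=[p+M@[a,b,.011] for b in(-.0435,-.0585,.0435,.0585) for a in(-.0095,.0095)]
P+=[[.497,.3125,z] for z in(.056,.061,.095,.129)]
q=proj(d,P);print(np.round((q-[110,150])*[400/150,390/140],0).tolist())
im=cv2.resize(d["img"][150:290,110:260,::-1],(600,560),interpolation=2)
for u,v in (q-[110,150])*4+2:cv2.circle(im,(int(u),int(v)),3,(0,0,255),-1)
cv2.imwrite("pics/h.png",im)
E
```

```text
[0.49789577 0.31327151 0.10121849] 4.1167
[[146.0, 284.0], [132.0, 275.0], [130.0, 293.0], [116.0, 284.0], [229.0, 235.0], [214.0, 227.0], [242.0, 227.0], [227.0, 220.0], [188.0, 289.0], [188.0, 284.0], [182.0, 250.0], [176.0, 214.0]]
```

View pics/h.png

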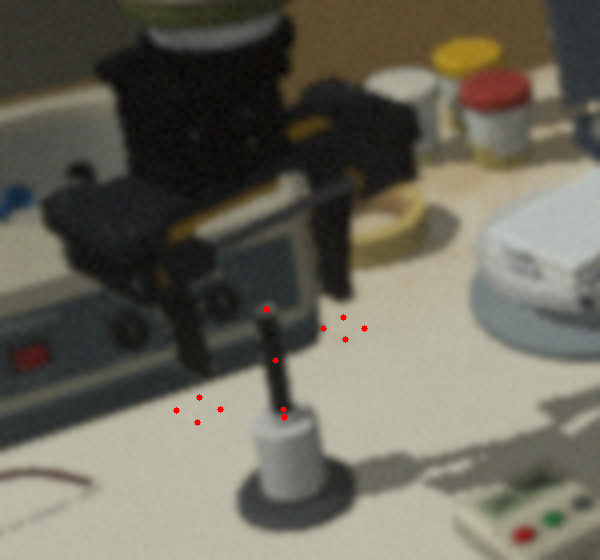

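The handle model matches the picture: top at (266,310), collar at (284,410) in the crop. The open fingertips appear about 20 mm higher than their nominal position, at (198,375) and (335,298), probably because the finger linkage swings forward as it closes. I'll lower and close lightly, then check.

```bash
python3 -m pendant '[[-0.0005,0,0.008,0],[0,0,0.005,0],[0,0,0,0],[0,0,0,0],[0,0,0,0],[0,0,0,0],[0,0,0,0],[0,0,0,0]]' 0.1 5; python3 -m pendant '[[0,0,0,0],[0,0,0,0],[0,0,0,0],[0,0,0,0],[0,0,0,0],[0,0,0,0],[0,0,0,0],[0,0,0,0]]' 0 5;  python3 go.py .497 .3125 .087 .278
python3 - <<'E'
from h import *
from bench import r
s=r.read_state();M=R.from_quat(s["eef_rot"]).as_matrix();p=s["ee_pos"];w=s["width"]/2
d=r.camera("scene");P=[p+M@[a,b,.011] for b in(-w,-w-.015,w,w+.015) for a in(-.0095,.0095)]
P+=[[.497,.3125,z] for z in(.056,.061,.095,.129)]
q=proj(d,P)
im=cv2.resize(d["img"][150:290,110:260,::-1],(600,560),interpolation=2)
for u,v in (q-[110,150])*4+2:cv2.circle(im,(int(u),int(v)),3,(0,0,255),-1)
cv2.imwrite("pics/i.png",im)
E
```

```text
time: 4.83
ee_pos: [0.4964, 0.3131, 0.0865]
eef_rot: [0.99, 0.138, 0.0, 0.0]
ft_force: [0.6, 0.4, -0.8]
width: 0.0418
grip_force: 0.0
time: 5.5
ee_pos: [0.4964, 0.313, 0.0863]
eef_rot: [0.99, 0.138, 0.0, 0.0]
ft_force: [-0.4, -0.4, -0.0]
width: 0.0131
grip_force: 5.0
t 5.5 pos [0.4964 0.313  0.0863] yaw 0.2778 tilt [ 0.0001 -0.0001] F [-0.36 -0.42 -0.01] w 0.0131
shift [ 0.0005  0.0007 -0.0007] j [ 0.06  0.5  -0.89  1.67  0.42  1.17 -2.23]
turn -0.0002 shift after turn [ 0.0005  0.0007 -0.0007]
```

View pics/i.png

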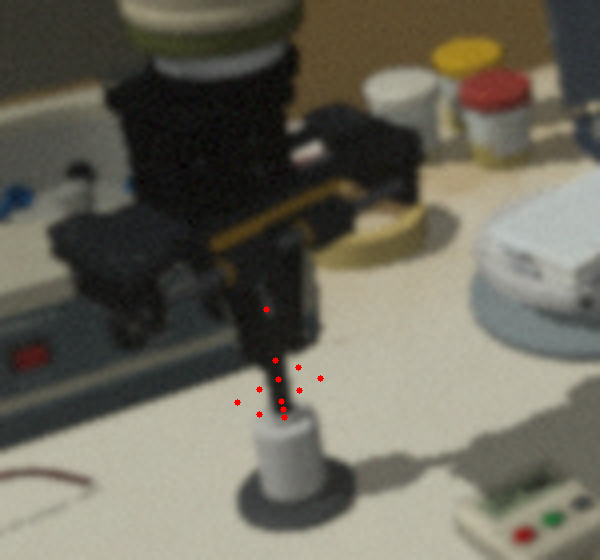

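Gripped: width 13.1 mm, no side force, and the fingers sit on the upper handle at about (270,355). I'll tighten the grip and lift.

```bash
python3 -m pendant '[[0,0,0,0],[0,0,0,0],[0,0,0,0],[0,0,-0.01,0],[0,0,-0.02,0],[0,0,-0.025,0],[0,0,-0.025,0],[0,0,-0.02,0]]' 0 40; python3 -m pendant '[[0,0,-0.01,0],[0,0,0,0],[0,0,0,0]]';  python3 go.py .5307 .0891 .19 .2775
```

```text
time: 6.22
ee_pos: [0.4963, 0.3136, 0.1889]
eef_rot: [0.99, 0.139, 0.001, -0.0]
ft_force: [0.4, -0.7, -0.2]
width: 0.0119
grip_force: 40.0
time: 6.47
ee_pos: [0.4963, 0.3129, 0.1961]
eef_rot: [0.99, 0.138, 0.0, 0.0]
ft_force: [0.3, -0.4, -1.1]
width: 0.0119
grip_force: 40.0
t 6.4667 pos [0.4963 0.3129 0.1961] yaw 0.2777 tilt [ 0.0003 -0.0003] F [ 0.32 -0.36 -1.12] w 0.0119
shift [-0.0283  0.2247  0.0061] j [ 0.1   0.4  -0.94  1.55  0.33  1.36 -2.17]
turn 0.0002 shift after turn [-0.0283  0.2247  0.0061]
```

```bash
python3 -m pendant '[[-0.004,0.02,0,0],[-0.004,0.034,0,0],[-0.004,0.034,0,0],[-0.004,0.034,0,0],[-0.004,0.034,0,0],[-0.004,0.034,0,0],[-0.004,0.02,0,0],[0,0.015,0.02,0]]' >/dev/null; python3 -m pendant '[[0,0,0.016,0],[0,0,0,0],[0,0,0,0]]';  python3 go.py .5307 .0891 .16 .2775
python3 - <<'E'
from h import *
from bench import r
s=r.read_state();M=R.from_quat(s["eef_rot"]).as_matrix();p=s["ee_pos"]
ax=[p+M@[0,0,z] for z in(.0763,.0763-.0025,.0763-.012,.0763-.046)]
L=np.array([[-.03825,y] for y in(.05,.025,0,-.025,-.05)]);c,q=np.cos(.2775),np.sin(.2775)
S=np.c_[.5812+c*L[:,0]-q*L[:,1],.0515+q*L[:,0]+c*L[:,1],.067+0*L[:,0]]
E=S-np.array([c,q,0])*.0045
out=[]
for n in("scene","top"):
    d=r.camera(n);a=np.round(proj(d,ax).mean(0)-[45,40]).astype(int)
    im=cv2.resize(d["img"][a[1]:a[1]+75,a[0]:a[0]+100,::-1],(800,600),interpolation=2)
    for P,col in((ax,(0,0,255)),(S,(0,255,0)),(E,(255,0,0))):
        for u,v in (proj(d,P)-a)*8+4:cv2.circle(im,(int(u),int(v)),2,col,-1)
    out.append(cv2.resize(im,(400,300),interpolation=cv2.INTER_AREA) if n=="top" else im)
    cv2.imwrite(f"pics/tip_{n}.png",im)
E
```

```text
time: 7.38
ee_pos: [0.5299, 0.0891, 0.159]
eef_rot: [0.99, 0.139, -0.002, -0.0]
ft_force: [0.4, 0.4, 0.2]
width: 0.0117
grip_force: 40.0
t 7.3833 pos [0.5299 0.0891 0.159 ] yaw 0.2781 tilt [-0.0032  0.0003] F [0.39 0.42 0.24] w 0.0117
shift [ 0.0007  0.0002 -0.001 ] j [ 0.52  0.29 -0.89  1.72  0.24  1.24 -1.72]
turn 0.0006 shift after turn [ 0.0007  0.0002 -0.001 ]
```

View pics/tip_scene.png

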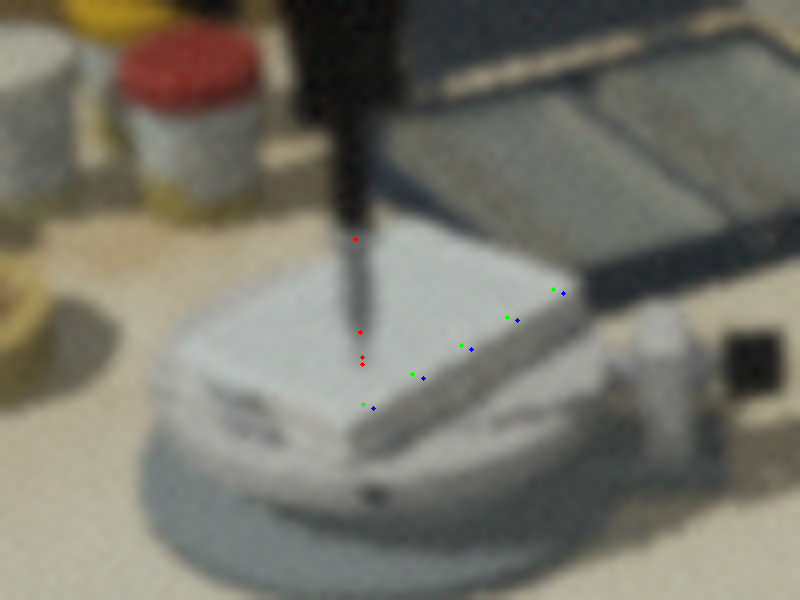

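The tip model lies on the sleeve: collar at (355,239), sleeve end at (360,332). The near edge appears about 1 px (1.5–2 mm) outside my blue points. I'll measure both offsets in each camera.

```bash
cat > m.py <<'E'
from h import *
from bench import r
s=r.read_state();M=R.from_quat(s["eef_rot"]).as_matrix();p=s["ee_pos"]
c,q=np.cos(.2775),np.sin(.2775)
D={n:r.camera(n) for n in("scene","top")}
for n,d in D.items():
    g=cv2.GaussianBlur(d["img"].astype(np.float32).mean(2),(0,0),.6)
    # near top edge profile along own x, averaged over own y
    ys=np.linspace(-.055,.055 if n=="top" else .045,60);e=np.arange(-.008,.0081,.0005);pr=[]
    for k in e:
        x=-.0427+k;P=np.c_[.5812+c*x-q*ys,.0515+q*x+c*ys,.067+0*ys]
        pr.append(np.median(map_coordinates(g,proj(d,P)[:,::-1].T,order=1)))
    print(n,"edge profile",dict(zip(np.round(e[::2]*1e3,1),np.round(pr[::2]))))
d=D["scene"];g=cv2.GaussianBlur(d["img"].astype(np.float32).mean(2),(0,0),.6)
for z,h in((.0763-.02,"sleeve"),(.0763-.03,"sleeve"),(.0763-.04,"sleeve"),(.0763-.056,"handle"),(.0763-.062,"handle")):
    u,v=proj(d,[p+M@[0,0,z]])[0];t=np.arange(-5,5.01,.5);w=map_coordinates(g,[v+0*t,u+t],order=1)
    print(h,round(z,3),np.round(w).astype(int).tolist())
E
python3 m.py
```

```text
scene edge profile {np.float64(-8.0): np.float32(113.0), np.float64(-7.0): np.float32(116.0), np.float64(-6.0): np.float32(119.0), np.float64(-5.0): np.float32(123.0), np.float64(-4.0): np.float32(128.0), np.float64(-3.0): np.float32(134.0), np.float64(-2.0): np.float32(140.0), np.float64(-1.0): np.float32(146.0), np.float64(0.0): np.float32(152.0), np.float64(1.0): np.float32(158.0), np.float64(2.0): np.float32(163.0), np.float64(3.0): np.float32(168.0), np.float64(4.0): np.float32(171.0), np.float64(5.0): np.float32(174.0), np.float64(6.0): np.float32(176.0), np.float64(7.0): np.float32(177.0), np.float64(8.0): np.float32(178.0)}
top edge profile {np.float64(-8.0): np.float32(107.0), np.float64(-7.0): np.float32(107.0), np.float64(-6.0): np.float32(107.0), np.float64(-5.0): np.float32(107.0), np.float64(-4.0): np.float32(107.0), np.float64(-3.0): np.float32(107.0), np.float64(-2.0): np.float32(107.0), np.float64(-1.0): np.float32(107.0), np.float64(0.0): np.float32(106.0), np.float64(1.0): np.float32(106.0), np.float64(2.0): np.float32(106.0), np.float64(3.0): np.float32(106.0), np.float64(4.0): np.float32(106.0), np.float64(5.0): np.float32(106.0), np.float64(6.0): np.float32(106.0), np.float64(7.0): np.float32(105.0), np.float64(8.0): np.float32(105.0)}
sleeve 0.056 [178, 177, 175, 171, 166, 157, 146, 134, 120, 112, 106, 108, 116, 128, 142, 155, 166, 172, 177, 178, 179]
sleeve 0.046 [176, 176, 174, 171, 163, 154, 142, 130, 118, 108, 104, 104, 112, 122, 137, 151, 162, 170, 174, 176, 177]
sleeve 0.036 [165, 164, 161, 157, 150, 141, 131, 120, 112, 104, 103, 102, 111, 121, 135, 150, 160, 170, 174, 177, 177]
handle 0.02 [96, 93, 90, 82, 74, 62, 52, 43, 36, 32, 30, 33, 39, 51, 63, 77, 89, 95, 99, 96, 92]
handle 0.014 [80, 78, 74, 68, 61, 52, 43, 36, 31, 27, 23, 26, 29, 35, 42, 48, 54, 57, 59, 57, 56]
```

```bash
python3 -m pendant '[[0,-0.002,0.008,0],[0,0,0.005,0],[0,0,0,0],[0,0,0,0],[0,0,0,0],[0,0,0,0]]'; python3 -m pendant '[[0,0,0.002,0],[0,0,0.0015,0],[0,0,0,0],[0,0,0,0],[0,0,0,0],[0,0,0,0]]';python3 go.py .5296 .0909 .1393 .2775
```

```text
time: 8.08
ee_pos: [0.5307, 0.091, 0.1475]
eef_rot: [0.99, 0.138, 0.0, 0.0]
ft_force: [-0.1, -0.9, -1.1]
width: 0.0118
grip_force: 40.0
time: 8.58
ee_pos: [0.5306, 0.091, 0.1439]
eef_rot: [0.99, 0.138, 0.0, 0.0]
ft_force: [-1.0, -0.7, -0.9]
width: 0.0121
grip_force: 40.0
t 8.5833 pos [0.5306 0.091  0.1439] yaw 0.2778 tilt [0.0001 0.    ] F [-1.   -0.73 -0.88] w 0.0121
shift [-0.001  -0.0002  0.0046] j [ 0.51  0.31 -0.88  1.74  0.25  1.21 -1.74]
turn 0.0003 shift after turn [-0.001  -0.0002  0.0046]
```

```bash
cat > f.py <<'E'
from bench import r
import numpy as np
a=[]
for k in range(8):
    r.camera("top");s=r.read_state();a.append(np.r_[s["ft_force"],s["ee_pos"]])
print("t",s["time"],np.round(np.mean(a,0),4))
E
python3 -m pendant '[[-0.001,0,0,0],[0,0,0,0]]'>/dev/null; python3 f.py; python3 -m pendant '[[0,0,0.0015,0],[0,0,0.0015,0],[0,0,0,0],[0,0,0,0]]' >/dev/null; python3 f.py;python3 -m pendant '[[0,0,0.001,0],[0,0,0,0],[0,0,0,0]]' >/dev/null; python3 f.py
```

```text
t 9.15 [-0.1506  0.0089 -0.4298  0.5296  0.0907  0.1439]
t 9.8833 [ 0.4677 -0.0597  1.2058  0.5297  0.0907  0.1409]
t 10.5333 [ 0.0878 -0.1697  1.4312  0.5296  0.0907  0.1399]
```

```bash
python3 -m pendant '[[0,0,0.0009,0],[0,0,0,0],[0,0,0,0],[0,0.001,0,0],[0,0.002,0,0],[0,0.002,0,0],[0,0.002,0,0],[0,0.002,0,0]]'; python3 -m pendant '[[0,0.002,0,0],[0,0.002,0,0],[0,0.002,0,0],[0,0.002,0,0],[0,0.002,0,0],[0,0.002,0,0],[0,0.002,0,0],[0,0.002,0,0]]';python3 go.py .5581 -.0071 .139 .2775
```

```text
time: 11.2
ee_pos: [0.5321, 0.0819, 0.1389]
eef_rot: [0.99, 0.138, -0.0, -0.0]
ft_force: [-1.0, 1.5, 0.7]
width: 0.0117
grip_force: 40.0
time: 11.87
ee_pos: [0.5365, 0.0664, 0.1389]
eef_rot: [0.99, 0.138, -0.0, 0.0]
ft_force: [-0.4, 1.5, 1.4]
width: 0.0118
grip_force: 40.0
t 11.8667 pos [0.5365 0.0664 0.1389] yaw 0.2778 tilt [ 0.     -0.0001] F [-0.37  1.5   1.44] w 0.0118
shift [ 0.0006  0.0766 -0.0001] j [ 0.54  0.31 -0.87  1.74  0.26  1.21 -1.69]
turn 0.0003 shift after turn [ 0.0006  0.0766 -0.0001]
```

```bash
for i in 1; do python3 -m pendant '[[0,0.002,0,0],[0,0.002,0,0],[0,0.002,0,0],[0,0.002,0,0],[0,0.002,0,0],[0,0.002,0,0],[0,0.002,0,0],[0,0.002,0,0]]' >/dev/null; python3 -m pendant '[[0,0.002,0,0],[0,0.002,0,0],[0,0.002,0,0],[0,0.002,0,0],[0,0.002,0,0],[0,0.002,0,0],[0,0.002,0,0],[0,0.002,0,0]]';done;python3 go.py .5581 -.0071 .139 .2775
```

```text
time: 13.2
ee_pos: [0.5453, 0.0357, 0.1389]
eef_rot: [0.99, 0.138, 0.0, 0.0]
ft_force: [-0.9, 1.8, 1.5]
width: 0.012
grip_force: 40.0
t 13.2 pos [0.5453 0.0357 0.1389] yaw 0.2778 tilt [ 0.     -0.0001] F [-0.9   1.78  1.54] w 0.012
shift [ 0.0006  0.0446 -0.0001] j [ 0.58  0.32 -0.85  1.73  0.26  1.21 -1.64]
turn 0.0003 shift after turn [ 0.0006  0.0446 -0.0001]
```

```bash
python3 -m pendant '[[0,0.002,0,0],[0,0.002,0,0],[0,0.002,0,0],[0,0.002,0,0],[0,0.002,0,0],[0,0.002,0,0],[0,0.002,0,0],[0,0.002,0,0]]' >/dev/null; python3 -m pendant '[[0,0.002,0,0],[0,0.002,0,0],[0,0.002,0,0],[0,0.002,0,0],[0,0.002,0,0],[0,0.002,0,0],[0,0.002,0,0],[0,0.002,0,0]]';python3 go.py .5581 -.0071 .139 .2775
```

```text
time: 14.53
ee_pos: [0.5541, 0.0049, 0.1389]
eef_rot: [0.99, 0.138, 0.0, 0.0]
ft_force: [-0.3, 2.1, 1.6]
width: 0.0119
grip_force: 40.0
t 14.5333 pos [0.5541 0.0049 0.1389] yaw 0.2778 tilt [ 0. -0.] F [-0.26  2.07  1.61] w 0.0119
shift [ 0.0006  0.0126 -0.0001] j [ 0.61  0.34 -0.84  1.71  0.27  1.21 -1.58]
turn 0.0003 shift after turn [ 0.0006  0.0126 -0.0001]
```

```bash
python3 -m pendant '[[0,0.002,0,0],[0,0.002,0,0],[0,0.002,0,0],[0,0.002,0,0],[0,0.002,0,0],[0,0.002,0,0],[0,0.002,0,0],[0,0.002,0,0]]' ; python3 -m pendant '[[0,0,0,0],[0,0,0,0],[0,0,-0.004,0],[0,0,-0.006,0],[0,0,-0.02,0],[0,0,-0.02,0],[0,0,-0.01,0],[0,0,0,0]]';python3 go.py .4964 .313 .196 .2775
python3 - <<'E'
from h import *
from bench import r
s=r.read_state();M=R.from_quat(s["eef_rot"]).as_matrix();p=s["ee_pos"]
d=r.camera("scene");a=np.round(proj(d,[p+M@[0,0,.05]])[0]-[45,45]).astype(int)
ax=[p+M@[0,0,z] for z in(.0763,.0763-.012,.0763-.046,.0763-.051)]
im=cv2.resize(d["img"][a[1]:a[1]+75,a[0]:a[0]+100,::-1],(800,600),interpolation=2)
for u,v in (proj(d,ax)-a)*8+4:cv2.circle(im,(int(u),int(v)),2,(0,0,255),-1)
cv2.imwrite("pics/j.png",im)
E
```

```text
time: 15.2
ee_pos: [0.5585, -0.0105, 0.139]
eef_rot: [0.99, 0.138, 0.0, 0.0]
ft_force: [0.5, 1.2, 2.7]
width: 0.0116
grip_force: 40.0
time: 15.87
ee_pos: [0.5596, -0.0102, 0.2014]
eef_rot: [0.99, 0.138, 0.002, 0.001]
ft_force: [0.6, 0.3, 0.2]
width: 0.0118
grip_force: 40.0
t 15.8667 pos [ 0.5596 -0.0102  0.2014] yaw 0.2777 tilt [ 0.0038 -0.0007] F [0.63 0.28 0.2 ] w 0.0118
shift [ 0.0278 -0.3282  0.0049] j [ 0.65  0.29 -0.84  1.62  0.23  1.33 -1.52]
turn 0.0002 shift after turn [ 0.0278 -0.3282  0.0054]
```

View pics/j.png

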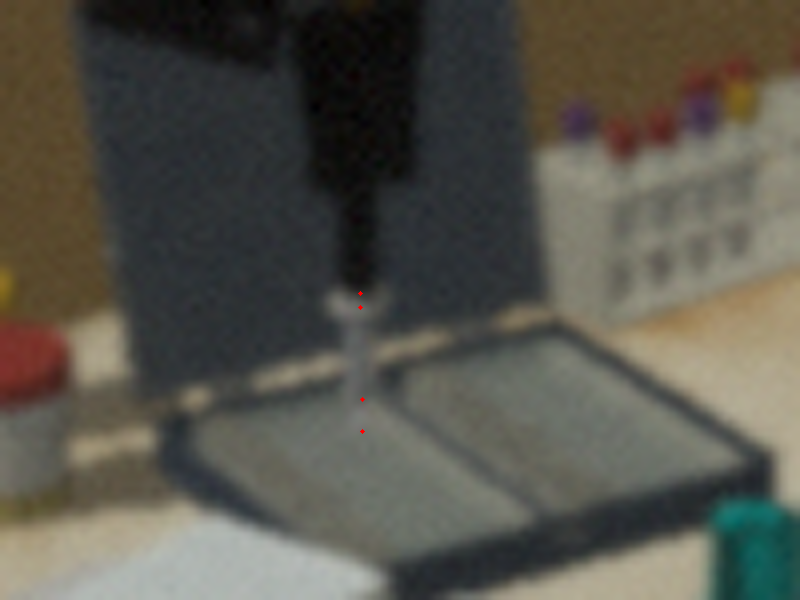

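The burnisher is still upright and unslipped: collar at (360,300), sleeve end near (361,400), both on the model. Returning it to the stand.

```bash
python3 -m pendant '[[0.003,-0.02,0,0],[0.003,-0.035,0,0],[0.003,-0.035,0,0],[0.003,-0.035,0,0],[0.003,-0.035,0,0],[0.003,-0.035,0,0],[0.003,-0.035,0,0],[0.003,-0.035,0,0]]' >/dev/null; python3 -m pendant '[[0.002,-0.035,0,0],[0.001,-0.02,0,0],[0,-0.008,0,0],[0,0,0,0],[0,0,0,0],[0,0,0,0],[0,0,0,0]]';python3 go.py .4964 .313 .196 .2778
```

```text
time: 17.17
ee_pos: [0.4954, 0.3106, 0.1986]
eef_rot: [0.991, 0.137, 0.0, 0.001]
ft_force: [-0.3, 0.1, -0.4]
width: 0.0119
grip_force: 40.0
t 17.1667 pos [0.4954 0.3106 0.1986] yaw 0.275 tilt [ 0.0001 -0.0011] F [-0.31  0.06 -0.44] w 0.0119
shift [ 0.0017 -0.002   0.0026] j [ 0.11  0.4  -0.95  1.55  0.33  1.37 -2.17]
turn -0.0028 shift after turn [ 0.0017 -0.002   0.0026]
```

```bash
python3 -m pendant '[[0.0017,-0.002,0.01,-0.0028],[0,0,0.02,0],[0,0,0.02,0],[0,0,0.006,0],[0,0,0,0],[0,0,0,0],[0,0,0,0],[0,0,0,0]]'; python3 go.py .4964 .313 .0863 .2778
```

```text
time: 17.83
ee_pos: [0.496, 0.3153, 0.144]
eef_rot: [0.99, 0.14, 0.001, -0.0]
ft_force: [0.1, -0.6, -1.5]
width: 0.012
grip_force: 40.0
t 17.8333 pos [0.496  0.3153 0.144 ] yaw 0.2805 tilt [0.0015 0.0007] F [ 0.11 -0.63 -1.46] w 0.012
shift [-0.0003  0.0024  0.0577] j [ 0.09  0.45 -0.93  1.61  0.37  1.27 -2.2 ]
turn 0.0027 shift after turn [-0.0002  0.0023  0.0577]
```

```bash
python3 -m pendant '[[0,0.0023,0,0.0027],[0,0,0,0],[0,0,0,0],[0,0,0,0],[0,0,0,0],[0,0,0,0]]'; python3 go.py .4964 .313 .0863 .2778
```

```text
time: 18.33
ee_pos: [0.4961, 0.3128, 0.1429]
eef_rot: [0.99, 0.139, 0.0, 0.0]
ft_force: [0.3, -0.5, 0.3]
width: 0.0118
grip_force: 40.0
t 18.3333 pos [0.4961 0.3128 0.1429] yaw 0.2779 tilt [ 0. -0.] F [ 0.25 -0.52  0.3 ] w 0.0118
shift [ 0.0004 -0.0002  0.0566] j [ 0.09  0.45 -0.93  1.62  0.37  1.27 -2.2 ]
turn 0.0001 shift after turn [ 0.0004 -0.0002  0.0566]
```

```bash
python3 -m pendant '[[0.0003,0,0.008,0],[0,0,0.008,0],[0,0,0.006,0],[0,0,0,0],[0,0,0,0]]'; python3 -m pendant '[[0,0,0.008,0],[0,0,0.01,0],[0,0,0.01,0],[0,0,0.004,0],[0,0,0,0],[0,0,0,0],[0,0,0,0]]'; python3 go.py .4964 .313 .0863 .2778
```

```text
time: 18.75
ee_pos: [0.4961, 0.3126, 0.1202]
eef_rot: [0.99, 0.139, -0.001, 0.0]
ft_force: [0.7, 0.5, -0.5]
width: 0.012
grip_force: 40.0
time: 19.33
ee_pos: [0.4965, 0.313, 0.0892]
eef_rot: [0.99, 0.139, 0.0, -0.0]
ft_force: [-0.1, 0.1, -0.1]
width: 0.0117
grip_force: 40.0
t 19.3333 pos [0.4965 0.313  0.0892] yaw 0.2779 tilt [0.0003 0.0002] F [-0.12  0.06 -0.14] w 0.0117
shift [-0.0001 -0.0001  0.0029] j [ 0.07  0.5  -0.9   1.67  0.42  1.18 -2.23]
turn 0.0001 shift after turn [-0.0001 -0.0001  0.0029]
```

```bash
python3 -m pendant '[[0,0,0.0025,0],[0,0,0,0],[0,0,0,0],[0,0,0,0]]'; python3 -m pendant '[[0,0,0,0],[0,0,0,0],[0,0,0,0],[0,0,0,0]]' 0.1 5 >/dev/null; python3 -m pendant '[[0,0,0,0],[0,0,0,0],[0,0,0,0],[0,0,0,0],[0,0,0,0],[0,0,0,0]]' 0.7 ; python3 -m pendant '[[0,0,-0.01,0],[0,0,-0.03,0],[0,0,-0.03,0],[0,0,-0.03,0],[0,0,-0.02,0],[0,0,0,0],[0,0,0,0]]';python3 go.py .5078 -.0573 .2 .977
```

```text
time: 19.67
ee_pos: [0.4965, 0.3128, 0.0865]
eef_rot: [0.99, 0.139, 0.0, 0.0]
ft_force: [-0.6, -0.5, -0.6]
width: 0.0117
grip_force: 40.0
time: 20.5
ee_pos: [0.4964, 0.3128, 0.0864]
eef_rot: [0.99, 0.139, 0.0, 0.0]
ft_force: [-0.7, -0.1, -0.5]
width: 0.0449
grip_force: 0.0
time: 21.08
ee_pos: [0.4968, 0.3133, 0.2081]
eef_rot: [0.99, 0.139, 0.001, -0.0]
ft_force: [-1.0, 0.1, -0.3]
width: 0.0607
grip_force: 0.0
t 21.0833 pos [0.4968 0.3133 0.2081] yaw 0.278 tilt [0.0024 0.001 ] F [-0.97  0.08 -0.32] w 0.0607
shift [-0.0912  0.3594  0.0077] j [ 0.11  0.4  -0.96  1.53  0.33  1.38 -2.17]
turn -0.699 shift after turn [-0.301   0.2165  0.0081]
```

```bash
python3 -m pendant '[[-0.005,0.02,0,0],[-0.009,0.035,0,0],[-0.009,0.035,0,0],[-0.009,0.035,0,0],[-0.009,0.035,0,0],[-0.009,0.035,0,0],[-0.009,0.035,0,0],[-0.009,0.035,0,0]]' >/dev/null; python3 -m pendant '[[-0.009,0.035,0,0],[-0.009,0.035,0,-0.1],[-0.005,0.02,0,-0.1],[0,0,0.02,-0.1],[0,0,0.02,-0.1],[0,0,0.02,-0.1],[0,0,0.02,-0.1],[0,0,0.01,-0.1]]' >/dev/null; python3 -m pendant '[[0,0,0,0],[0,0,0,0],[0,0,0,0],[0,0,0,0],[0,0,0,0]]';python3 go.py .5068 -.0588 .11 .977
```

```text
time: 22.83
ee_pos: [0.5088, -0.0534, 0.1172]
eef_rot: [0.883, 0.469, 0.0, 0.001]
ft_force: [0.6, -0.4, 0.4]
width: 0.0612
grip_force: 0.0
t 22.8333 pos [ 0.5088 -0.0534  0.1172] yaw 0.9763 tilt [ 0.0012 -0.0005] F [ 0.55 -0.43  0.43] w 0.0612
shift [-0.0056  0.0013  0.0072] j [ 0.8   0.27 -0.88  1.84  0.23  1.14 -0.75]
turn -0.0007 shift after turn [-0.0056  0.0014  0.0072]
```

```bash
python3 -m pendant '[[-0.0056,0.0013,0.01,0],[0,0,0.02,0],[0,0,0.02,0],[0,0,0.02,0],[0,0,0.007,0],[0,0,0,0],[0,0,0,0],[0,0,0,0]]';python3 go.py .5068 -.0588 .02 .977
python3 - <<'E'
from h import *
from bench import r
s=r.read_state();M=R.from_quat(s["eef_rot"]).as_matrix();p=s["ee_pos"]
o=[]
for n in("scene","top"):
    d=r.camera(n);a=np.round(proj(d,[p])[0]-[40,35]).astype(int)
    im=cv2.resize(d["img"][a[1]:a[1]+60,a[0]:a[0]+80,::-1],(400,300),interpolation=2)
    K=np.array([.5079,-.0571,.043]);u=np.array([-.559,-.829,0]);w=np.array([-.829,.559,0])
    for P,c in(([p+M@[0,b,.011] for b in(-.03,.03)],(0,0,255)),([K,K+u*.011,K-u*.011,K+w*.012,K-w*.012],(0,255,0))):
        for x,y in (proj(d,P)-a)*5+2:cv2.circle(im,(int(x),int(y)),2,c,-1)
    o.append(im)
d=r.camera("scene");im=d["img"][200:300,150:250,::-1];o.append(cv2.resize(im,(400,300)))
o.append(o[1]*0)
cv2.imwrite("pics/k.png",cv2.vconcat([cv2.hconcat(o[:2]),cv2.hconcat(o[2:])]))
for t in r.outline_of("burnisher","scene")[:1]:print(t["score"],t["bbox"])
E
```

```text
time: 23.5
ee_pos: [0.5071, -0.0588, 0.0405]
eef_rot: [0.883, 0.47, 0.001, 0.0]
ft_force: [0.5, 0.8, -0.0]
width: 0.0607
grip_force: 0.0
t 23.5 pos [ 0.5071 -0.0588  0.0405] yaw 0.9778 tilt [ 0.0015 -0.0003] F [ 0.55  0.78 -0.04] w 0.0607
shift [-0.0001 -0.0003  0.0205] j [ 0.76  0.37 -0.84  1.91  0.33  1.   -0.82]
turn 0.0008 shift after turn [-0.0001 -0.0002  0.0205]
0.69 [179.6, 243.2, 10.0, 28.9]
```

View pics/k.png

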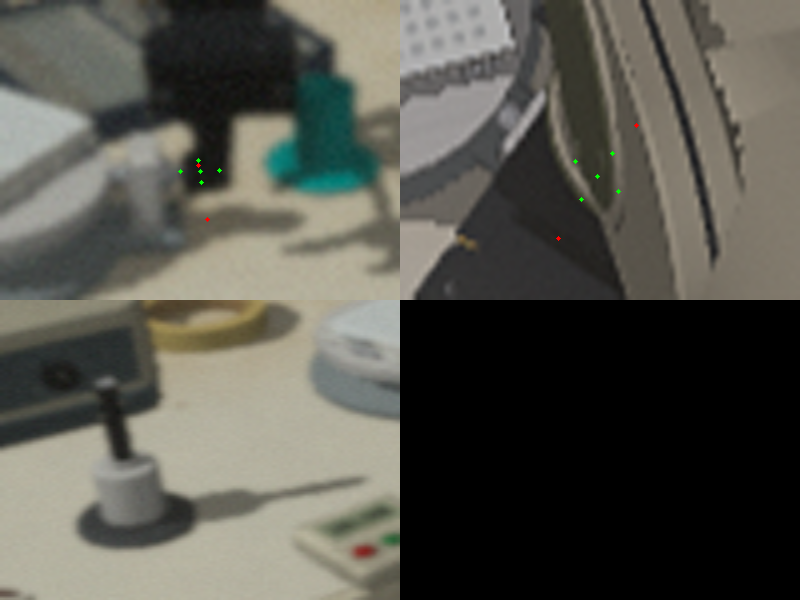

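The burnisher is back upright in its stand: handle from (107,383) to (125,458), collar on the socket. The fingers straddle the knob at (200,170) and need to go about 20 mm lower.

```bash
python3 -m pendant '[[0,0,0.007,0],[0,0,0.008,0],[0,0,0.005,0],[0,0,0,0],[0,0,0,0],[0,0,0,0]]'; python3 -m pendant '[[0,0,0,0],[0,0,0,0],[0,0,0,0],[0,0,0,0],[0,0,0,0],[0,0,0,0],[0,0,0,0],[0,0,0,0]]' 0.1 6; python3 go.py .5001 -.0688 .02 .977
```

```text
time: 24.2
ee_pos: [0.5063, -0.0586, 0.0194]
eef_rot: [0.883, 0.47, -0.0, -0.0]
ft_force: [0.0, -0.1, 0.2]
width: 0.061
grip_force: 0.0
time: 24.87
ee_pos: [0.5068, -0.0591, 0.0196]
eef_rot: [0.883, 0.47, 0.0, 0.0]
ft_force: [3.2, -1.6, -1.9]
width: 0.0238
grip_force: 6.0
t 24.8667 pos [ 0.5068 -0.0591  0.0196] yaw 0.9776 tilt [ 0.0011 -0.0003] F [ 3.23 -1.59 -1.86] w 0.0238
shift [-0.0118 -0.0001 -0.0004] j [ 0.74  0.4  -0.82  1.93  0.36  0.96 -0.84]
turn 0.0006 shift after turn [-0.0118 -0.0001 -0.0004]
```

```bash
python3 -m pendant '[[0,0.0006,0,0],[0,0,0,0],[0,0,0,0],[0,0,0,0],[0,0,0,0],[0,0,0,0]]' 0 50; python3 go.py .5001 -.0688 .02 .977; python3 -m pendant '[[-0.002,0,0,0],[-0.002,0,0,0],[-0.002,0,0,0],[-0.002,0,0,0],[-0.002,0,0,0],[0,0,0,0],[0,0,0,0],[0,0,0,0]]'; python3 f.py;python3 go.py .5001 -.0688 .02 .977
```

```text
time: 25.37
ee_pos: [0.5068, -0.0591, 0.0195]
eef_rot: [0.883, 0.47, -0.0, 0.0]
ft_force: [-0.1, -0.6, 2.0]
width: 0.0228
grip_force: 50.0
t 25.3667 pos [ 0.5068 -0.0591  0.0195] yaw 0.9779 tilt [ 0.     -0.0002] F [-0.05 -0.62  2.03] w 0.0228
shift [-0.0118 -0.0002 -0.0005] j [ 0.74  0.4  -0.82  1.92  0.36  0.96 -0.84]
turn 0.0009 shift after turn [-0.0118 -0.0001 -0.0005]
time: 26.03
ee_pos: [0.5022, -0.066, 0.0196]
eef_rot: [0.883, 0.47, 0.001, -0.0]
ft_force: [5.8, 5.1, -4.4]
width: 0.0227
grip_force: 50.0
t 26.4333 [ 6.0126  4.2701 -3.613   0.5022 -0.066   0.0196]
t 26.4333 pos [ 0.5022 -0.066   0.0196] yaw 0.979 tilt [0.0023 0.0019] F [ 4.21  4.36 -3.12] w 0.0228
shift [-0.0035 -0.0002 -0.0004] j [ 0.76  0.39 -0.82  1.94  0.35  0.96 -0.82]
turn 0.002 shift after turn [-0.0035 -0.0002 -0.0004]
```

```bash
python3 -m pendant '[[-0.001,0,0,0],[-0.001,0,0,0],[-0.001,0,0,0],[-0.001,0,0,0],[0,0,0,0],[0,0,0,0]]'; python3 f.py; python3 -m pendant '[[-0.001,0,0,0],[-0.001,0,0,0],[0,0,0,0],[0,0,0,0],[0,0,0,0]]'; python3 f.py;python3 go.py .5001 -.0691 .02 .977
```

```text
time: 26.93
ee_pos: [0.5001, -0.069, 0.0196]
eef_rot: [0.883, 0.47, 0.002, -0.0]
ft_force: [7.2, 5.6, -4.1]
width: 0.0228
grip_force: 50.0
t 27.3333 [ 7.3209  5.2153 -4.939   0.5002 -0.069   0.0196]
time: 27.75
ee_pos: [0.5001, -0.0691, 0.0196]
eef_rot: [0.882, 0.471, 0.003, -0.001]
ft_force: [11.7, 10.2, -10.2]
width: 0.0229
grip_force: 50.0
t 28.15 [ 12.3758  10.1685 -10.1887   0.5001  -0.0691   0.0197]
t 28.15 pos [ 0.5001 -0.0691  0.0197] yaw 0.9804 tilt [0.0049 0.0042] F [ 12.99   9.4  -10.23] w 0.0228
shift [ 0.     -0.     -0.0003] j [ 0.77  0.39 -0.82  1.94  0.34  0.95 -0.81]
turn 0.0034 shift after turn [ 0.     -0.     -0.0003]
```

The force jumped from 8 N to 15 N with no further travel at 12.0 mm, so the plunger is against its stop and held. Handing in.

```bash
python3 -c "
from bench import r
r.camera('scene');print([(t,[round(v) for v in o['bbox']]) for t in('burnisher','timer','marker','beaker') for o in r.outline_of(t,'scene')[:1]]);print(r.read_state()['time'],r.close_job())"
```

```text
[('burnisher', [178, 243, 8, 27]), ('timer', [244, 279, 39, 33]), ('marker', [375, 224, 32, 25]), ('beaker', [375, 195, 18, 25])]
the job is handed in; nothing more can be done
28.4 None
```

I ran the burnisher along the near border at about 2.4 cm/s, pressed roughly 4 mm in, put it back upright in its stand, and handed in at 28.4 s still holding the index plunger fully back at its stop, about 12 mm out.

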